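# Scan both labels of a tube rack and hold it over the light panel

## Task

Press the blue-labelled side of the yellow tube rack squarely and centrally against the label reader's sprung bar so that the bar goes well in, keep it there for about a second, then turn the rack and do the same with its red-labelled end. Then lift the rack, carry it over the light panel and finish holding it there in the gripper, not put down or let go: centred, level and still, its underside about 10 cm above the panel. Keep the rack upright and its four tubes in it, and leave the jar, tape roll and tray of caps where they are.

Things in the scene. Friction and masses are not known exactly. Their poses are not given: they have to be found in the camera images.
- rack: Loose yellow tube rack, 0.4 to 0.6 kg with tubes, 110 mm (its x) by 84 mm (its y), walls 42 mm, grid top 60 mm, tube caps up to 84 mm high. Origin: centre of its underside; z up. Black handle bar along x over its middle, 104 mm long, 14 mm thick, 125 to 145 mm up, on an upright at each end; grip it from above across y. Starts on the bench, yaw (its x from world x) 0.2 to 2.4 rad.
- handle (a point): Centre of the rack's handle bar, 135 mm above the rack's underside, over its middle; axes as the rack.
- blue_label (a point): Centre of the outer face of the rack's long side at its own y = -42 mm (blue label with white stripes; a blue strip marks this side on the grid's rim, seen from above), 26 mm above the underside. Axes as the rack.
- red_label (a point): Centre of the outer face of the rack's end at its own x = +55 mm (red label with white stripes; a red strip marks this end on the grid's rim), 26 mm above the underside. Axes as the rack.
- reader: Fixed white label reader, 130 mm wide (its y), 72 mm high. Origin: on the bench in the free space before it, 60 mm in front of the bar's resting face; its x axis points level from there to the bar and into the reader, z up. Housing from x = 82 to 146 mm. Its yaw is within 0.25 rad of the world's.
- bar_face (a point): Centre of the front face of the reader's sprung bar (steel with an orange top edge, 90 mm wide, from 13 to 40 mm above the bench), 26 mm above the bench; rests 60 mm along x from the reader's origin and moves with the bar. Axes as the reader.
- bar (a joint): How far the sprung bar is pushed in along the reader's x: 0 at rest, 0.010 m at its stop. Soft spring, 250 N/m (2.5 N at the stop). A label is read when the bar is in by more than 4 mm, with that label's face square and central on it; 7 mm is a good depth.
- light: Fixed flat light panel, 150 x 150 mm, 10 mm thick, white field in a grey frame. Origin: centre of its underside on the bench; its top is 10 mm up.
- tube0: Loose capped sample tube (red cap), 13 mm across (cap 16 mm), 79 mm tall, 14 g, standing in a cell of the rack at (-30,-26) mm in the rack's x, y, its foot 5 mm above the rack's underside. Origin: centre of its foot; z up.
- tube1: Loose capped sample tube (blue cap), 13 mm across (cap 16 mm), 79 mm tall, 14 g, standing in a cell of the rack at (30,-26) mm in the rack's x, y, its foot 5 mm above the rack's underside. Origin: centre of its foot; z up.
- tube2: Loose capped sample tube (green cap), 13 mm across (cap 16 mm), 79 mm tall, 14 g, standing in a cell of the rack at (-10,26) mm in the rack's x, y, its foot 5 mm above the rack's underside. Origin: centre of its foot; z up.
- tube3: Loose capped sample tube (grey cap), 13 mm across (cap 16 mm), 79 mm tall, 14 g, standing in a cell of the rack at (30,26) mm in the rack's x, y, its foot 5 mm above the rack's underside. Origin: centre of its foot; z up.
- jar: Bystander: small specimen jar with an orange lid, 56 mm across, 70 mm high; origin at the centre of its underside. To be left alone.
- tape: Bystander: roll of paper tape lying flat, 72 mm across, 19 mm high; origin at the centre of its underside. To be left alone.
- caps: Bystander: open white tray of tube caps, 90 x 130 mm, 40 mm high; origin at the centre of its underside. To be left alone.
There are look-alikes about, which are no part of the job. Of the things that look like the light, take the one that is nearest to the robot's base at the start. Leave any pink look-alike of the reader alone.

How it is judged:
On the way, in this order (a step that is already met when the one before it is completed fails the run):
1. the blue-labelled side is pressed square and central against the reader's bar, which is in by more than 4 mm, for 0.7 s (value of joint bar above 0.004 m and horizontal distance between blue_label and bar_face below 0.015 m and angle between the y axis of rack and the x axis of reader, either way round below 0.12 rad and angle between rack's own z axis and vertical below 0.15 rad), for 0.7 s.
2. after turning, the red-labelled end is pressed square and central against the bar in the same way (value of joint bar above 0.004 m and horizontal distance between red_label and bar_face below 0.015 m and angle between the x axis of rack and the x axis of reader, either way round below 0.12 rad and angle between rack's own z axis and vertical below 0.15 rad), for 0.7 s.
At the end, for the whole second after the job is handed in: Rack held by the fingers, underside 60 to 150 mm above the panel's top, centred on it within 30 mm, level within 0.09 rad, still (under 0.02 m/s, 0.15 rad/s), all tubes down in it (feet under 25 mm above its underside), jar, tape and cap tray within 30 mm of their starts (z of rack in the frame of light between 0.07 and 0.16 m and horizontal distance between rack and light below 0.03 m and angle between rack's own z axis and vertical below 0.09 rad and linear speed of rack below 0.02 m/s and angular speed of rack below 0.15 rad/s and contact force between rack and the fingers above 1 N and z of tube0 in the frame of rack between -0.01 and 0.025 m and z of tube1 in the frame of rack between -0.01 and 0.025 m and z of tube2 in the frame of rack between -0.01 and 0.025 m and z of tube3 in the frame of rack between -0.01 and 0.025 m and distance of each of jar, tape, caps from where it was at the start of the episode below 0.03 m); the arm keeps its last pose, push and grip.
It fails at once if the rack is tipped by more than 0.4 rad (angle between rack's own z axis and vertical above 0.4 rad).
It fails at once if a tube comes out of the rack (z of any of tube0, tube1, tube2, tube3 in the frame of rack above 0.05 m).
It fails at once if the jar is displaced by more than 30 mm (distance of jar from where it was at the start of the episode above 0.03 m).
It fails at once if the tape roll is displaced by more than 30 mm (distance of tape from where it was at the start of the episode above 0.03 m).
It fails at once if the cap tray is displaced by more than 30 mm (distance of caps from where it was at the start of the episode above 0.03 m).
It also fails if it takes over 64 s, if anything falls off the work surface, if the arm or the gripper's body presses on something with over 40 N, if the wrist force passes 120 N, or if a joint passes its speed limit or range.

## Robot

A 7-joint arm with a two-finger parallel gripper is mounted at the origin on the work surface. World frame = base frame: x ahead of the robot, y to its left, z up, the work surface at z = 0. Lengths are in m, angles in rad, forces in N, time in s.
With the tool pointing down it reaches from about 0.4 to 0.875 m from the base axis. Payload 19.3 kg.
Tool frame: the origin (TCP) lies at the very end of the fingers, on their centre line; the grasp point (between the pads) lies 19 mm behind it; z points along the fingers, y is the line along which they close (so a half turn about z gives the same grasp; the last joint's range is limited). The gripper opens to 85 mm and grips with 20 to 120 N. Pads are 22 mm wide; open, the fingers measure 114 mm over their backs; the gripper's body (76 mm by 85 mm) begins 54 mm behind the grasp point. The pads swing forward as they close: fully open they stand 13 mm farther back than shut.
Start: joints at [1.204, 0.521, -0.036, 1.599, 0.021, 1.021, -0.113], TCP at [0.183, -0.598, 0.231] pointing down, gripper open.
Joint ranges: [-2.91, 2.91], [-0.3, 2.13], [-1.5, 1.42], [0.17, 2.43], [-1.26, 4.41], [0.16, 1.93], [-2.52, 2.52]. Speed limits (rad/s): [1.89, 1.89, 2.39, 2.39, 3.01, 3.01, 3.01].

## Interface

Orientations are given as [roll, pitch, yaw] about the fixed x, y, z axes, in that order (R = Rz(yaw) Ry(pitch) Rx(roll)).
In Python, from workcell import bot gives the robot as it stands.
- The arm moves only by the tool servo_tool, never from a script. Its argument "plan" is a list of rows, each a list of 7 numbers: the finger opening in cm, from 0 to 8.54, then the shift along the tool's x, y, z in cm, then the turn, a rotation vector about the tool's x, y, z in degrees. In form: [[fingers, x, y, z, wx, wy, wz], ...]. A call has 1 to 10 rows; each row is the pose to reach, as a shift and turn from the pose commanded when the call began, along the tool's axes at that moment; what a row does not reach only later rows make up. A row lasts 1/10 s, in which the tool goes at most 50 mm and 8.59 degrees, less where a joint would pass 70% of its speed; a pose out of reach is approached as far as the arm can. A call with a gripper value outside its range is refused whole. The fingers move at their own pace and stop on an object; "force" is the grip in N (left out, the last holds). Time passes only in rows, so rows that repeat a pose let the fingers close. It gives the time, the measured TCP pose, the force, the opening and the grip force at its end, in the units of the state.
- bot.observe(): the state, without advancing time (a new reading comes with each control period).
- bot.grab_frame(name): name is "scene" or "side" or "wrist"; returns a dict with "frame" (400x640x3 uint8, blue, green, red), "mtx" (3x3 intrinsics, pixels), "R" (3x3) and "t" (3): a world point X has camera coordinates R X + t; the wrist camera has in their place "T_tool_cam" (4x4, takes a point from camera to tool coordinates, whose origin is the TCP and whose axes are the flange's). Camera axes: x right, y down, z forward; pixel columns grow to the right and rows downward; lengths in m; the calibration is good to about 2 mm. A picture is of the moment at which its call begins: read the wrist's pose just before it. There is no depth.
- bot.job_done(): hands the job in; it is judged then, once.
The state is a dict: "clock": time; "qpos": joint angles; "qd": joint speeds; "joint_efforts": joint torques, N m; "position": TCP position; "tool_rot": TCP orientation; "force": force on the tool from outside, world axes, zero at the start; "moment": the same for the moment, N m; "grip_width": finger opening in m; "finger_force": force on a finger pad.
Only numpy, scipy, OpenCV 4.12 (cv2) and the standard library are available. Lean on these libraries where they do the work, as an engineer would, in place of code of your own. Each camera call takes 0.05 s, during which the arm holds its last target. There are 200 camera calls.

## Working session

There is one attempt and no reset: what is moved stays moved. The work goes in short steps, Python scripts to look and compute and a tool call to move; the robot and the scene stay as the last step left them, time stands still between calls to the robot, and variables do not carry over. Pictures are saved under pics/ and viewed, at most 11 in all, crops included, and the job is handed in when it is done.

Besides the shell and the picture viewer there is one more tool, called after "Emit:" as a command line: name --pt "numbers of a row" for each row, then --argument value for the rest. servo_tool: Moves the arm, as the interface text tells. Its arguments: {"type":"object","properties":{"plan":{"type":"array","items":{"type":"array","items":{"type":"number"}}},"force":{"type":"number"}},"required":["plan"]}

```bash
mkdir -p pics; cat > h.py <<'E'
import numpy as np, cv2, json, pickle
from workcell import bot
from scipy.spatial.transform import Rotation as Ro
def grab(n):
    s=bot.observe(); f=bot.grab_frame(n)
    if 'T_tool_cam' in f:
        T=np.eye(4);T[:3,:3]=Ro.from_euler('xyz',s['tool_rot']).as_matrix();T[:3,3]=s['position']
        W=np.linalg.inv(T@np.array(f['T_tool_cam'])); f['R']=W[:3,:3]; f['t']=W[:3,3]
    return {k:np.array(v) for k,v in f.items()}
def onz(f,uv,z):
    uv=np.atleast_2d(np.array(uv,float)); d=np.c_[uv,np.ones(len(uv))]@np.linalg.inv(f['mtx']).T@f['R']
    c=-f['R'].T@f['t']; return (c+d*((z-c[2])/d[:,2:]))
def proj(f,X):
    p=(np.atleast_2d(X)@f['R'].T+f['t'])@f['mtx'].T; return p[:,:2]/p[:,2:]
E
python3 - <<'E'
from h import *
s=bot.observe(); print(s['clock'],s['position'],s['tool_rot'],s['force'])
for n in ('scene','side','wrist'):
    f=grab(n); cv2.imwrite(f'pics/{n}0.png',f['frame']); pickle.dump(f,open(n+'0.pkl','wb')); print(n,-f['R'].T@f['t'],f['R'][2])
E
```

```text
0.0 [ 0.18263298 -0.59735464  0.23071899] [-3.14043302e+00  8.90574650e-05  2.96759209e-01] [-0.61859997  0.52075701 -0.02782668]
scene [1.42206765 0.42890926 1.09266833] [-0.63293503 -0.3005449  -0.71348862]
side [0.1606494  1.15199743 1.15770033] [ 0.25248264 -0.70543814 -0.66227604]
wrist [ 0.24559866 -0.57782756  0.37283732] [-0.25480628 -0.07579714 -0.96401688]
```

View pics/scene0.png

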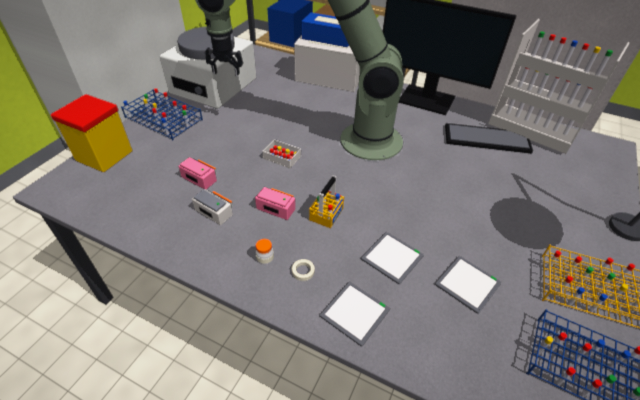

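View pics/side0.png

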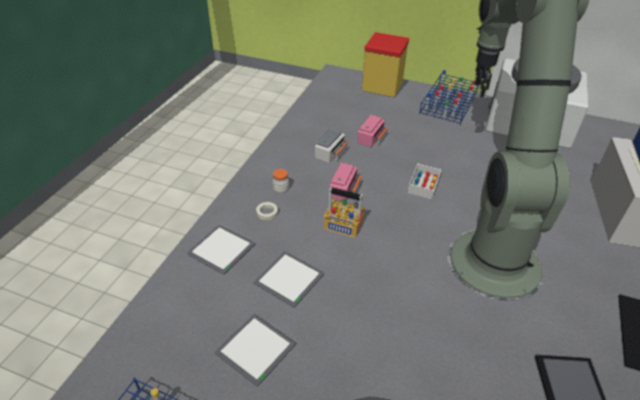

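The scene view shows the white reader at (212,206), pink look-alikes at (198,172) and (276,203), the rack at (327,208) and panels at (392,257), (467,283) and (354,312). The jar is at (264,250), the tape at (303,269) and the caps at (282,152). The side view shows the same layout, with the rack at (343,215) and the reader at (329,146).

```bash
python3 - <<'E'
from h import *
S=pickle.load(open('scene0.pkl','rb'));D=pickle.load(open('side0.pkl','rb'))
for n,u,v in [('rack',(327,212),(343,218)),('reader',(212,206),(329,146)),('pinkA',(198,172),(371,131)),('pinkB',(276,203),(345,180)),('jar',(264,252),(281,182)),('tape',(303,269),(266,211)),('caps',(282,152),(425,181))]:
    print(n,onz(S,u,.04)[0].round(3),onz(D,v,.04)[0].round(3))
for nm,f in (('S',S),('D',D)):
    im=f['frame'].astype(int); m=((im.min(2)>185)).astype(np.uint8)
    cs,_=cv2.findContours(m,0,2)
    for c in cs:
        if 500<cv2.contourArea(c)<4000:
            (x,y),wh,a=cv2.minAreaRect(c); M=cv2.moments(c); q=(M['m10']/M['m00'],M['m01']/M['m00'])
            p=onz(f,q,.01)[0]; print(nm,'white',np.round(q),p.round(3),'r',np.hypot(p[0],p[1]).round(3))
a=cv2.resize(S['frame'][150:250,180:360],None,fx=4.4,fy=4.4,interpolation=2)[:, :790]
a1=cv2.resize(S['frame'][170:232,180:360],(790,272),interpolation=2); b=cv2.resize(D['frame'][110:240,305:400],(438,600),interpolation=2)
cv2.imwrite('pics/c1.png',np.hstack([cv2.resize(S['frame'][165:235,185:240],(350,445),interpolation=2),cv2.resize(S['frame'][165:235,300:355],(350,445),interpolation=2)]))
cv2.imwrite('pics/c2.png',b)
E
```

```text
rack [0.514 0.032 0.04 ] [0.487 0.03  0.04 ]
reader [ 0.677 -0.339  0.04 ] [ 0.667 -0.328  0.04 ]
pinkA [ 0.555 -0.495  0.04 ] [ 0.546 -0.489  0.04 ]
pinkB [ 0.559 -0.147  0.04 ] [ 0.543 -0.156  0.04 ]
jar [ 0.765 -0.069  0.04 ] [ 0.748 -0.06   0.04 ]
tape [0.766 0.072 0.04 ] [0.732 0.094 0.04 ]
caps [ 0.299 -0.274  0.04 ] [ 0.278 -0.259  0.04 ]
S white [207. 391.] [1.188 0.023 0.01 ] r 1.189
S white [126. 391.] [ 1.28  -0.159  0.01 ] r 1.29
S white [251. 389.] [1.134 0.118 0.01 ] r 1.14
S white [175. 383.] [ 1.208 -0.061  0.01 ] r 1.209
S white [ 95. 382.] [ 1.299 -0.243  0.01 ] r 1.322
S white [222. 374.] [1.136 0.031 0.01 ] r 1.136
S white [148. 368.] [ 1.21  -0.151  0.01 ] r 1.22
S white [ 70. 367.] [ 1.299 -0.332  0.01 ] r 1.341
S white [194. 359.] [ 1.136 -0.06   0.01 ] r 1.137
S white [123. 351.] [ 1.206 -0.242  0.01 ] r 1.23
S white [167. 344.] [ 1.136 -0.151  0.01 ] r 1.146
S white [ 97. 338.] [ 1.21  -0.333  0.01 ] r 1.255
S white [ 22. 337.] [ 1.301 -0.515  0.01 ] r 1.399
S white [ 73. 324.] [ 1.21  -0.424  0.01 ] r 1.282
S white [ 50. 311.] [ 1.21  -0.515  0.01 ] r 1.316
S white [355. 312.] [0.811 0.268 0.01 ] r 0.854
S white [ 11. 285.] [ 1.204 -0.693  0.01 ] r 1.389
S white [468. 283.] [0.555 0.543 0.01 ] r 0.776
S white [392. 256.] [0.567 0.297 0.01 ] r 0.64
S white [ 25. 226.] [ 1.028 -0.864  0.01 ] r 1.343
D white [255. 348.] [0.55  0.545 0.01 ] r 0.774
D white [289. 277.] [0.562 0.299 0.01 ] r 0.636
D white [221. 248.] [0.806 0.269 0.01 ] r 0.85
```

View pics/c1.png

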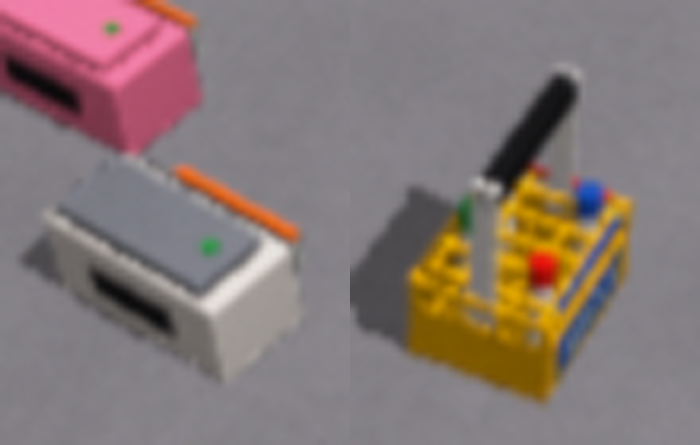

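View pics/c2.png

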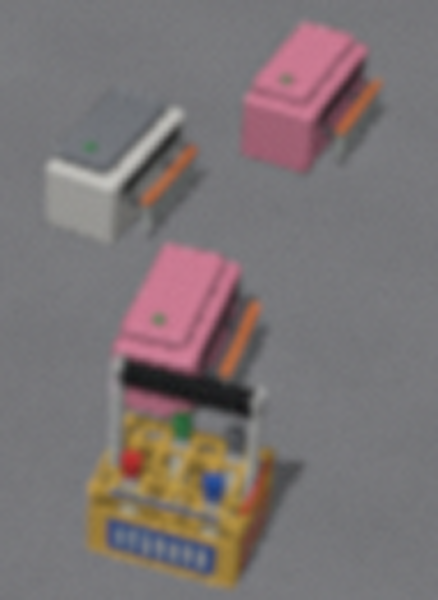

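The crops show the reader's orange bar on its robot side (left crop, 175–300 × 165–240). The rack's red end points away from the scene camera. Its blue side faces +x+y, so its yaw is about 2.3.

```bash
python3 - <<'E'
from h import *
S=pickle.load(open('scene0.pkl','rb'));D=pickle.load(open('side0.pkl','rb'))
def ends(f,roi,mask,z,nm,erode=0):
    x0,y0,x1,y1=roi; im=f['frame'][y0:y1,x0:x1]; hsv=cv2.cvtColor(im,cv2.COLOR_BGR2HSV).astype(int)
    m=mask(hsv).astype(np.uint8); n,l,st,_=cv2.connectedComponentsWithStats(m)
    k=1+st[1:,4].argmax(); p=np.argwhere(l==k)[:,::-1]+[x0,y0]
    X=onz(f,p,z)[:,:2]; c=X.mean(0); u=np.linalg.svd(X-c)[2][0]; s=(X-c)@u; mid=c+u*(s.max()+s.min())/2
    print(nm,len(p),'c',c.round(4),'mid',mid.round(4),'len',np.ptp(s).round(3),'ang',(np.arctan2(u[1],u[0])%np.pi).round(3))
blk=lambda h:(h[...,2]<60)
org=lambda h:(h[...,0]<14)&(h[...,1]>170)&(h[...,2]>120)
ends(S,(310,172,345,210),blk,.138,'S handle'); ends(D,(328,180,362,202),blk,.138,'D handle')
ends(S,(205,185,235,206),org,.04,'S bar'); ends(D,(333,138,350,158),org,.04,'D bar')
E
```

```text
S handle 87 c [0.4852 0.0193] mid [0.4845 0.0193] len 0.09 ang 0.017
D handle 144 c [0.4857 0.0214] mid [0.488  0.0214] len 0.091 ang 0.0
S bar 33 c [ 0.6213 -0.3389] mid [ 0.6215 -0.3377] len 0.082 ang 1.433Traceback (most recent call last):
  File "<stdin>", line 12, in <module>
  File "<stdin>", line 6, in ends
ValueError: attempt to get argmax of an empty sequence
```

```bash
cat >> h.py <<'E'
def rel(x,y,z,yaw):
    s=bot.observe(); R0=Ro.from_euler('xyz',s['tool_rot']); R1=Ro.from_euler('xyz',[np.pi,0,yaw])
    print('t',round(s['clock'],2),'pos',s['position'].round(4),'rpy',s['tool_rot'].round(3),'w',round(s['grip_width'],3),'F',s['force'].round(1))
    print('cm',(R0.inv().apply(np.array([x,y,z])-s['position'])*100).round(2),'deg',(R0.inv()*R1).as_rotvec(degrees=True).round(1))
E
python3 - <<'E'
from h import *
rel(.486,.02,.25,3.1); rel(.486,.02,.25,1.7)
E
```

```text
t 0.15 pos [ 0.1827 -0.5975  0.2309] rpy [-3.141  0.     0.297] w 0.085 F [ 0.4 -0.1  0.4]
cm [ 47.06 -50.18  -1.87] deg [-0.000e+00 -1.000e-01 -1.606e+02]
t 0.15 pos [ 0.1827 -0.5975  0.2309] rpy [-3.141  0.     0.297] w 0.085 F [ 0.4 -0.1  0.4]
cm [ 47.06 -50.18  -1.87] deg [ -0.   -0.  -80.4]
```

Emit:
servo_tool --pt "8.5 4 -5 -3 0 0 -8" --pt "8.5 9 -10 -3 0 0 -16" --pt "8.5 14 -15 -3 0 0 -24" --pt "8.5 18 -20 -3 0 0 -32" --pt "8.5 23 -25 -3 0 0 -40" --pt "8.5 28 -30 -3 0 0 -48" --pt "8.5 33 -35 -3 0 0 -56" --pt "8.5 38 -40 -3 0 0 -64" --pt "8.5 43 -45 -3 0 0 -72" --pt "8.5 47 -50 -3 0 0 -80"

```text
clock: 1.15
position: [0.4023, -0.1522, 0.2613]
tool_rot: [3.141, 0.0, 1.698]
force: [1.7, -1.1, 0.5]
grip_width: 0.0849
finger_force: 0.0
```

Emit:
servo_tool --pt "8.5 0 0 0 0 0 -8" --pt "8.5 0 0 0 0 0 -16" --pt "8.5 0 0 0 0 0 -24" --pt "8.5 0 0 0 0 0 -32" --pt "8.5 0 0 0 0 0 -40" --pt "8.5 0 0 0 0 0 -48" --pt "8.5 0 0 0 0 0 -56" --pt "8.5 0 0 0 0 0 -64" --pt "8.5 0 0 0 0 0 -72" --pt "8.5 0 0 0 0 0 -80"

```text
clock: 2.15
position: [0.4016, -0.154, 0.261]
tool_rot: [3.142, -0.0, 3.095]
force: [0.7, -0.2, 0.0]
grip_width: 0.0848
finger_force: 0.0
```

```bash
python3 - <<'E'
from h import *
rel(.486,.02,.25,3.14)
print(bot.observe()['qpos'].round(2))
f=grab('wrist'); cv2.imwrite('pics/w1.png',f['frame']); pickle.dump(f,open('w1.pkl','wb'))
E
```

```text
t 2.15 pos [ 0.4016 -0.154   0.261 ] rpy [ 3.142 -0.     3.095] w 0.085 F [ 0.7 -0.2  0. ]
cm [-7.62 17.77  1.1 ] deg [ 0.  -0.  -2.6]
[ 0.9   0.24 -0.78  2.02  0.2   0.96  1.54]
```

View pics/w1.png

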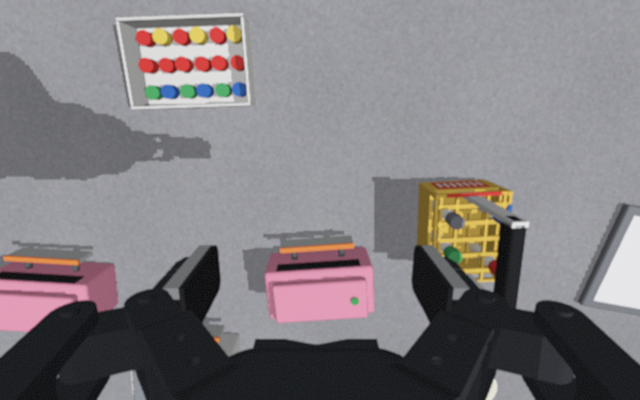

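The wrist view shows the rack at upper right (418–515, 180–280). Its red end is up, towards world -x, so the yaw is close to π. The caps tray and the pink readers are clear.

Emit:
servo_tool --pt "8.5 -2 4 0 0 0 -2.6" --pt "8.5 -4 8 0 0 0 -2.6" --pt "8.5 -6 12 0 0 0 -2.6" --pt "8.5 -7.6 16 0 0 0 -2.6" --pt "8.5 -8.4 17.5 0 0 0 -2.6" --pt "8.5 -8.4 17.5 0 0 0 -2.6" --pt "8.5 -8.4 17.5 0 0 0 -2.6" --pt "8.5 -8.4 17.5 0 0 0 -2.6"

```text
clock: 3.0
position: [0.4944, 0.0153, 0.261]
tool_rot: [-3.141, -0.0, 3.132]
force: [0.1, -0.2, 0.5]
grip_width: 0.085
finger_force: 0.0
```

```bash
python3 - <<'E'
from h import *
rel(.486,.02,.126,3.14)
f=grab('wrist'); cv2.imwrite('pics/w2.png',f['frame']); pickle.dump(f,open('w2.pkl','wb'))
print(proj(f,[[.434,.02,.145],[.538,.02,.145],[.431,-.022,.06],[.431,.062,.06]]).round())
E
```

```text
t 3.0 pos [0.4944 0.0153 0.261 ] rpy [-3.141 -0.     3.132] w 0.085 F [ 0.1 -0.2  0.5]
cm [ 0.84  0.47 13.5 ] deg [-0.  -0.  -0.4]
[[321. 117.]
 [321. 241.]
 [278. 112.]
 [360. 111.]]
```

View pics/w2.png

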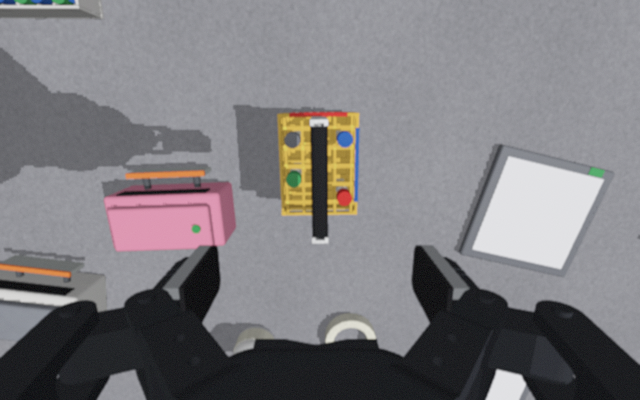

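The rack's handle runs straight from (319,121) to (320,241), which matches the predicted pose. I'll descend and grip.

Emit:
servo_tool --pt "8.5 0.8 0.5 3 0 0 0" --pt "8.5 0.8 0.5 7 0 0 0" --pt "8.5 0.8 0.5 11 0 0 0" --pt "8.5 0.8 0.5 13.5 0 0 0" --pt "8.5 0.8 0.5 14.4 0 0 0" --pt "8.5 0.8 0.5 14.4 0 0 0" --pt "4 0.8 0.5 14.4 0 0 0" --pt "2 0.8 0.5 14.4 0 0 0" --pt "0.5 0.8 0.5 14.4 0 0 0" --pt "0.5 0.8 0.5 14.4 0 0 0" --force 60

```text
clock: 4.05
position: [0.4872, 0.0213, 0.1177]
tool_rot: [-3.141, 0.001, 3.134]
force: [-1.2, 0.4, -0.4]
grip_width: 0.0276
finger_force: 0.0
```

Emit:
servo_tool --pt "0.5 0 0 0 0 0 0" --pt "0.5 0 0 0 0 0 0" --pt "0.5 0 0 0 0 0 0" --pt "0.5 0 0 0 0 0 0" --pt "0.5 0 0 0 0 0 0" --force 60

```text
clock: 4.55
position: [0.4868, 0.0213, 0.1172]
tool_rot: [-3.141, -0.0, 3.135]
force: [-0.5, -2.8, 4.9]
grip_width: 0.0132
finger_force: 60.0
```

Emit:
servo_tool --pt "0.5 0 0 -0.5 0 0 0" --pt "0.5 0 0 -2 0 0 0" --pt "0.5 0 0 -4 0 0 0" --pt "0.5 0 0 -6.5 0 0 0" --pt "0.5 0 0 -9 0 0 0" --pt "0.5 0 0 -11.5 0 0 0" --pt "0.5 0 0 -13.5 0 0 0" --pt "0.5 0 0 -14.5 0 0 0" --pt "0.5 0 0 -15 0 0 0" --pt "0.5 0 0 -15 0 0 0"

```text
clock: 5.55
position: [0.4868, 0.0214, 0.2673]
tool_rot: [-3.142, 0.0, 3.135]
force: [0.5, 0.3, -4.1]
grip_width: 0.0131
finger_force: 58.7
```

```bash
python3 - <<'E'
from h import *
S=pickle.load(open('scene0.pkl','rb'));D=pickle.load(open('side0.pkl','rb'))
# bar: orange weighting, fit line and ends, sub-pixel on upscaled crops
for nm,f,(x0,y0,x1,y1) in (('S',S,(205,185,238,210)),('D',D,(330,134,352,162))):
    im=cv2.resize(f['frame'][y0:y1,x0:x1],None,fx=4,fy=4,interpolation=cv2.INTER_CUBIC).astype(int)
    d=im[...,2]-im[...,0]; print(nm,'max',d.max())
    n,l,st,_=cv2.connectedComponentsWithStats((d>.5*d.max()).astype(np.uint8)); k=1+st[1:,4].argmax()
    p=(np.argwhere(l==k)[:,::-1]+.5)/4-.5+[x0,y0]; X=onz(f,p,.04)[:,:2]; c=X.mean(0);u=np.linalg.svd(X-c,full_matrices=False)[2][0]
    s=(X-c)@u; v=(X-c)@[-u[1],u[0]]; print('px',p.min(0),p.max(0),'mid',(c+u*(s.max()+s.min())/2).round(4),'len',np.ptp(s).round(3),'wid',np.ptp(v).round(3),'ang',(np.arctan2(u[1],u[0])%np.pi).round(3))
    # housing top outline (z .072)
    im=f['frame']; 
rel(.49,-.33,.26,1.43)
E
```

```text
S max 197
px [212.375 190.875] [231.125 202.125] mid [ 0.6211 -0.3371] len 0.092 wid 0.01 ang 1.427
D max 104
px [335.375 141.375] [346.875 153.875] mid [ 0.6195 -0.3368] len 0.093 wid 0.012 ang 1.44
t 5.55 pos [0.4868 0.0214 0.2673] rpy [-3.142  0.     3.135] w 0.013 F [ 0.5  0.3 -4.1]
cm [ -0.57 -35.14   0.73] deg [ 0.   0.  97.7]
```

Emit:
servo_tool --pt "0.5 0 -1 0 0 0 3" --pt "0.5 -0.5 -3.5 0 0 0 9" --pt "0.5 -1 -7 0 0 0 16" --pt "0.5 -1.5 -11 0 0 0 23" --pt "0.5 -2 -15 0 0 0 30" --pt "0.5 -2.5 -19 0 0 0 37" --pt "0.5 -3 -23 0 0 0 44" --pt "0.5 -3 -27 0 0 0 51" --pt "0.5 -3 -30 0 0 0 56" --pt "0.5 -3 -31 0 0 0 58"

```text
clock: 6.55
position: [0.5131, -0.2928, 0.2656]
tool_rot: [-3.139, -0.001, 2.113]
force: [-1.2, 0.2, -3.7]
grip_width: 0.013
finger_force: 58.8
```

```bash
python3 - <<'E'
from h import *
rel(.517,-.323,.26,1.433)
E
```

```text
t 6.55 pos [ 0.5131 -0.2928  0.2656] rpy [-3.139e+00 -1.000e-03  2.113e+00] w 0.013 F [-1.2  0.2 -3.7]
cm [-2.78 -1.22  0.56] deg [-0.1 -0.  38.9]
```

Emit:
servo_tool --pt "0.5 -0.5 -0.2 0 0 0 6" --pt "0.5 -1.3 -0.6 0 0 0 13" --pt "0.5 -2 -1 0 0 0 20" --pt "0.5 -2.8 -1.2 0 0 0 27" --pt "0.5 -2.8 -1.2 0 0 0 33" --pt "0.5 -2.8 -1.2 0 0 0 37" --pt "0.5 -2.8 -1.2 0 0 0 39" --pt "0.5 -2.8 -1.2 0 0 0 39" --pt "0.5 -2.8 -1.2 0 0 0 39"

```text
clock: 7.45
position: [0.5189, -0.3188, 0.2665]
tool_rot: [-3.141, -0.0, 1.442]
force: [-0.4, -0.1, -4.7]
grip_width: 0.013
finger_force: 58.8
```

```bash
python3 - <<'E'
from h import *
u=np.array([np.cos(-.138),np.sin(-.138)]); c=np.array([.616,-.337])-.062*u
print(c); rel(c[0],c[1],.122,1.433)
for n in('scene','side'):
    f=grab(n); pickle.dump(f,open(n+'1.pkl','wb')); p=proj(f,[[*bot.observe()['position'][:2],.2]])[0].astype(int); print(p)
    x,y=np.clip(p-[60,50],0,None); cv2.imwrite(f'pics/{n}1.png',cv2.resize(f['frame'][y:y+110,x:x+120],(396,363),interpolation=2))
a=np.hstack([cv2.imread('pics/scene1.png'),cv2.imread('pics/side1.png')]); cv2.imwrite('pics/p1.png',a)
E
```

```text
[ 0.55458943 -0.32847113]
t 7.45 pos [ 0.5189 -0.3188  0.2665] rpy [-3.141 -0.     1.442] w 0.013 F [-0.4 -0.1 -4.7]
cm [-0.51  3.68 14.45] deg [-0.1 -0.   0.5]
[236 146]
[368 119]
```

View pics/p1.png

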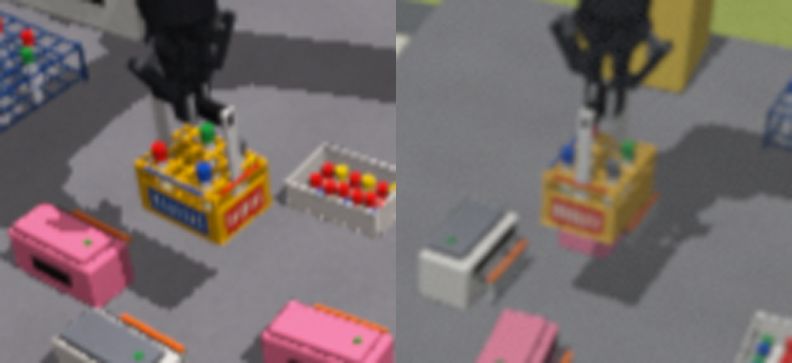

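Blue faces the reader and red is to the left (+y); the rack hangs level. Next I'll check the label centroids against the predicted pose.

```bash
python3 - <<'E'
from h import *
s=bot.observe(); yaw=s['tool_rot'][2]; P=s['position']; x=np.array([np.cos(yaw),np.sin(yaw),0]); y=np.array([-x[1],x[0],0]); O=np.array([P[0],P[1],P[2]-.1172])
for nm,pt,hs in (('scene',O-.042*y+[0,0,.026],lambda h:(h[...,0]>100)&(h[...,0]<130)&(h[...,1]>110)),('side',O+.055*x+[0,0,.026],lambda h:((h[...,0]<6)|(h[...,0]>172))&(h[...,1]>110)),('scene',O+.055*x+[0,0,.026],lambda h:((h[...,0]<6)|(h[...,0]>172))&(h[...,1]>110))):
    f=pickle.load(open(nm+'1.pkl','rb')); q=proj(f,pt)[0]; h=cv2.cvtColor(f['frame'],cv2.COLOR_BGR2HSV)
    m=hs(h.astype(int)).astype(np.uint8); w=np.zeros_like(m); a,b=q.astype(int); w[b-9:b+10,a-13:a+14]=1
    m=cv2.morphologyEx(m*w,cv2.MORPH_CLOSE,np.ones((3,3))); n,l,st,ce=cv2.connectedComponentsWithStats(m); k=1+st[1:,4].argmax()
    (cx,cy),_,_=cv2.minAreaRect(np.argwhere(l==k)[:,::-1].astype(np.float32)); r=proj(f,[pt+.01*x,pt+.01*y,pt+[0,0,.01]])-q
    print(nm,'pred',q.round(1),'seen',(round(cx,1),round(cy,1)),st[k],'px per cm x,y,z',r.round(1).tolist())
E
```

```text
scene pred [229.5 158.7] seen (230.6, 159.8) [223 155  15  11  51] px per cm x,y,z [[2.2, 1.1], [2.0, -1.5], [-0.4, -2.3]]
side pred [361.6 133.2] seen (362.9, 133.2) [356 130  14   9  28] px per cm x,y,z [[-1.2, 1.4], [2.6, 0.8], [0.2, -2.4]]
scene pred [249.7 158.3] seen (249.6, 159.1) [245 153  10  13  59] px per cm x,y,z [[2.2, 1.1], [1.9, -1.5], [-0.3, -2.3]]
```

Emit:
servo_tool --pt "0.5 -0.5 1 1 0 0 0.5" --pt "0.5 -0.5 2 4 0 0 0.5" --pt "0.5 -0.5 2.5 7 0 0 0.5" --pt "0.5 -0.5 2.8 10 0 0 0.5" --pt "0.5 -0.5 2.8 12 0 0 0.5" --pt "0.5 -0.5 2.8 13.5 0 0 0.5" --pt "0.5 -0.5 2.8 14.2 0 0 0.5" --pt "0.5 -0.5 2.8 14.4 0 0 0.5" --pt "0.5 -0.5 2.8 14.4 0 0 0.5"

```text
clock: 8.45
position: [0.5466, -0.3277, 0.1237]
tool_rot: [3.141, 0.0, 1.433]
force: [0.5, 0.5, -3.9]
grip_width: 0.0129
finger_force: 58.8
```

```bash
cat >> h.py <<'E'
def bar(f,nm):
    x0,y0,x1,y1={'S':(205,185,238,210),'D':(330,134,352,162)}[nm]
    im=cv2.resize(f['frame'][y0:y1,x0:x1],None,fx=4,fy=4,interpolation=cv2.INTER_CUBIC).astype(int)
    h=cv2.cvtColor(im.clip(0,255).astype(np.uint8),cv2.COLOR_BGR2HSV).astype(int); d=im[...,2]-im[...,0]
    n,l,st,_=cv2.connectedComponentsWithStats(((d>(98 if nm=='S' else 52))&(h[...,0]<14)).astype(np.uint8))
    p=(np.argwhere(l==1+st[1:,4].argmax())[:,::-1]+.5)/4-.5+[x0,y0]; X=onz(f,p,.04)[:,:2]; u=np.array([np.cos(-.138),np.sin(-.138)])
    a=X@u; b=X@[-u[1],u[0]]; print(nm,len(p),'mean along',a.mean().round(4),'across',((b.max()+b.min())/2).round(4),np.ptp(b).round(3))
E
python3 - <<'E'
from h import *
rel(.58,-.332,.122,1.433)
for n,k in (('scene','S'),('side','D')):
    bar(pickle.load(open(n+'0.pkl','rb')),k); f=grab(n); bar(f,k); cv2.imwrite(f'pics/{n}2.png',f['frame'])
E
```

```text
t 8.45 pos [ 0.5466 -0.3277  0.1237] rpy [3.141 0.    1.433] w 0.013 F [ 0.5  0.5 -3.9]
cm [0.03 3.36 0.17] deg [ 0.  0. -0.]
S 712 mean along 0.6616 across -0.2484 0.092
S 761 mean along 0.6614 across -0.2488 0.093
D 621 mean along 0.6599 across -0.2483 0.093
D 632 mean along 0.6599 across -0.2483 0.093
```

Emit:
servo_tool --pt "0.5 0 0.4 0 0 0 0" --pt "0.5 0 1 0 0 0 0" --pt "0.5 0 1.6 0 0 0 0" --pt "0.5 0 2.2 0 0 0 0" --pt "0.5 0 2.6 0 0 0 0" --pt "0.5 0 2.8 0 0 0 0" --pt "0.5 0 3.0 0 0 0 0" --pt "0.5 0 3.1 0 0 0 0" --pt "0.5 0 3.2 0 0 0 0" --pt "0.5 0 3.2 0 0 0 0"

```text
clock: 9.55
position: [0.5779, -0.3319, 0.1231]
tool_rot: [-3.141, -0.0, 1.433]
force: [-0.3, -1.5, -4.2]
grip_width: 0.0132
finger_force: 58.8
```

```bash
python3 - <<'E'
from h import *
rel(.58,-.332,.122,1.433)
for n,k in (('scene','S'),('side','D')):
    f=grab(n); bar(f,k); cv2.imwrite(f'pics/{n}3.png',f['frame']); print(bot.observe()['force'].round(2))
E
```

```text
t 9.55 pos [ 0.5779 -0.3319  0.1231] rpy [-3.141 -0.     1.433] w 0.013 F [-0.3 -1.5 -4.2]
cm [0.02 0.21 0.11] deg [-0. -0. -0.]
S 681 mean along 0.6627 across -0.2475 0.094
[-0.17  0.47 -4.61]
D 850 mean along 0.6201 across -0.183 0.036
[ 0.71  0.22 -5.05]
```

Emit:
servo_tool --pt "0.5 0 0.1 0 0 0 0" --pt "0.5 0 0.2 0 0 0 0" --pt "0.5 0 0.3 0 0 0 0" --pt "0.5 0 0.4 0 0 0 0" --pt "0.5 0 0.4 0 0 0 0"

```text
clock: 10.15
position: [0.582, -0.3324, 0.1231]
tool_rot: [-3.142, -0.0, 1.433]
force: [-1.9, 0.6, -3.2]
grip_width: 0.0128
finger_force: 59.0
```

```bash
python3 - <<'E'
from h import *
rel(.58,-.332,.122,1.433)
F=[]
for i in range(4):
    f=grab('scene'); F.append(bot.observe()['force']); 
    if i<2: bar(f,'S')
print(np.mean(F,0).round(2)); d=grab('side')['frame']
cv2.imwrite('pics/p3.png',np.hstack([cv2.resize(f['frame'][150:230,190:270],(400,400),interpolation=2),cv2.resize(d[100:180,310:390],(400,400),interpolation=2)]))
E
```

```text
t 10.15 pos [ 0.582  -0.3324  0.1231] rpy [-3.142 -0.     1.433] w 0.013 F [-1.9  0.6 -3.2]
cm [ 0.01 -0.2   0.11] deg [-0. -0.  0.]
S 445 mean along 0.6654 across -0.2483 0.093
S 448 mean along 0.6655 across -0.2483 0.093
[-1.45  0.31 -3.42]
```

View pics/p3.png

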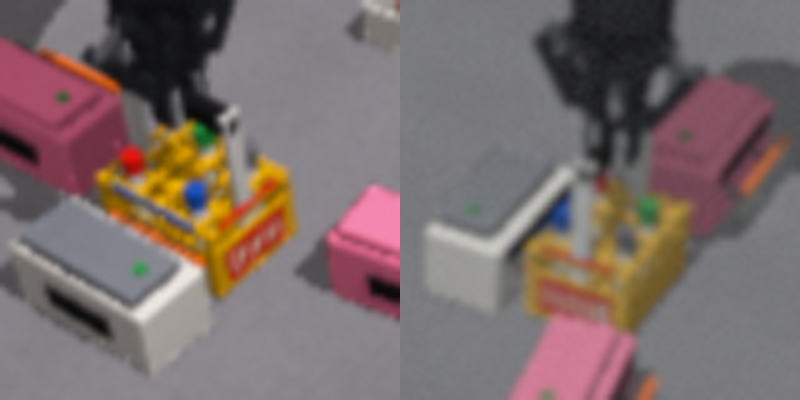

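The blue side is flat on the bar, the rack is upright, and the bar is in roughly 6 mm by image and force. I'll go 1 mm deeper and hold.

Emit:
servo_tool --pt "0.5 0 0.1 0 0 0 0" --pt "0.5 0 0.1 0 0 0 0" --pt "0.5 0 0.1 0 0 0 0" --pt "0.5 0 0.1 0 0 0 0" --pt "0.5 0 0.1 0 0 0 0" --pt "0.5 0 0.1 0 0 0 0" --pt "0.5 0 0.1 0 0 0 0" --pt "0.5 0 0.1 0 0 0 0" --pt "0.5 0 0.1 0 0 0 0" --pt "0.5 0 0.1 0 0 0 0"

```text
clock: 11.4
position: [0.5829, -0.3326, 0.1231]
tool_rot: [-3.142, -0.0, 1.433]
force: [-2.0, 0.3, -3.7]
grip_width: 0.013
finger_force: 59.0
```

```bash
python3 - <<'E'
from h import *
F=[]
for i in range(5):
    f=grab('scene'); F.append(bot.observe()['force'])
bar(f,'S'); print(np.mean(F,0).round(2),bot.observe()['position'].round(4))
E
```

```text
S 251 mean along 0.6657 across -0.2349 0.067
[-1.4   0.63 -3.64] [ 0.5829 -0.3326  0.1231]
```

Emit:
servo_tool --pt "0.5 0 0.1 0 0 0 0" --pt "0.5 0 0.1 0 0 0 0"

```text
clock: 11.85
position: [0.584, -0.3327, 0.1231]
tool_rot: [3.142, -0.0, 1.433]
force: [-2.8, 0.3, -3.2]
grip_width: 0.0135
finger_force: 59.1
```

```bash
python3 - <<'E'
from h import *
F=[]
for i in range(20):
    f=grab('scene'); F.append(bot.observe()['force'])
print(np.mean(F,0).round(2),np.std(F,0).round(2),bot.observe()['position'].round(4))
E
```

```text
[-1.61  0.45 -3.36] [0.59 0.39 0.55] [ 0.5839 -0.3327  0.1231]
```

Emit:
servo_tool --pt "0.5 0 -0.5 0 0 0 0" --pt "0.5 0 -1.5 0 0 0 0" --pt "0.5 0 -3 -1 0 0 0" --pt "0.5 0 -5 -3 0 0 0" --pt "0.5 0 -6.5 -5.5 0 0 2" --pt "0.5 0 -7.5 -7.5 0 0 6" --pt "0.5 0 -8 -8.5 0 0 12" --pt "0.5 0 -8 -9 0 0 19" --pt "0.5 0 -8 -9 0 0 26" --pt "0.5 0 -8 -9 0 0 33"

```text
clock: 13.85
position: [0.504, -0.3218, 0.2135]
tool_rot: [3.141, -0.0, 0.852]
force: [0.3, 0.5, -3.5]
grip_width: 0.0132
finger_force: 58.9
```

Emit:
servo_tool --pt "0.5 0 0 0 0 0 7" --pt "0.5 0 0 0 0 0 14" --pt "0.5 0 0 0 0 0 21" --pt "0.5 0 0 0 0 0 28" --pt "0.5 0 0 0 0 0 35" --pt "0.5 0 0 0 0 0 42" --pt "0.5 0 0 0 0 0 49" --pt "0.5 0 0 0 0 0 54" --pt "0.5 0 0 0 0 0 57" --pt "0.5 0 0 0 0 0 57"

```text
clock: 14.85
position: [0.5042, -0.3216, 0.2132]
tool_rot: [3.142, -0.0, -0.139]
force: [-0.8, 0.5, -4.1]
grip_width: 0.0137
finger_force: 58.9
```

```bash
python3 - <<'E'
from h import *
u=np.array([np.cos(-.138),np.sin(-.138)]); v=np.array([-u[1],u[0]])
c=u*(.6594-.055-.03)+v*-.2484; print(c)
rel(*c,.123,-.138)
s=bot.observe(); yaw=s['tool_rot'][2]; P=s['position']; x=np.array([np.cos(yaw),np.sin(yaw),0]); y=np.array([-x[1],x[0],0]); O=np.array([P[0],P[1],P[2]-.1172])
f=grab('scene'); red=O+.055*x+[0,0,.026]; q=proj(f,red)[0]; d=grab('side')
cv2.imwrite('pics/p4.png',np.hstack([cv2.resize(f['frame'][130:210,190:270],(400,400),interpolation=2),cv2.resize(d['frame'][90:170,320:400],(400,400),interpolation=2)]))
h=cv2.cvtColor(f['frame'],cv2.COLOR_BGR2HSV).astype(int); m=(((h[...,0]<6)|(h[...,0]>172))&(h[...,1]>110)).astype(np.uint8)
w=np.zeros_like(m); a,b=q.astype(int); w[b-9:b+10,a-12:a+13]=1; n,l,st,ce=cv2.connectedComponentsWithStats(cv2.morphologyEx(m*w,cv2.MORPH_CLOSE,np.ones((3,3)))); k=1+st[1:,4].argmax()
print('pred',q.round(1),st[k],ce[k].round(1),(proj(f,[red+.01*x,red+.01*y])-q).round(1).tolist())
E
```

```text
[ 0.53476874 -0.32505433]
t 14.85 pos [ 0.5042 -0.3216  0.2132] rpy [ 3.142 -0.    -0.139] w 0.014 F [-0.8  0.5 -4.1]
cm [ 3.08 -0.08  9.02] deg [ 0. -0. -0.]
pred [230.7 169.7] [226 166  12  10  49] [231.1 170.4] [[-2.0, 1.5], [2.1, 1.1]]
```

View pics/p4.png

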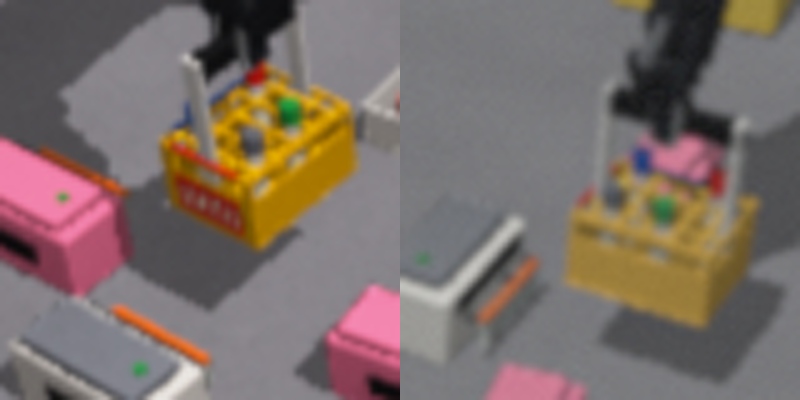

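The red end faces the reader, the rack is level and all four caps are seated. Next I descend and press along tool x.

Emit:
servo_tool --pt "0.5 1 0 1 0 0 0" --pt "0.5 2 0 3 0 0 0" --pt "0.5 3 0 5 0 0 0" --pt "0.5 3.1 0 7 0 0 0" --pt "0.5 3.1 0 8.3 0 0 0" --pt "0.5 3.1 0 8.9 0 0 0" --pt "0.5 3.1 -0.1 9 0 0 0" --pt "0.5 3.1 -0.1 9 0 0 0" --force 80

```text
clock: 15.75
position: [0.5358, -0.325, 0.1236]
tool_rot: [3.141, -0.001, -0.138]
force: [-0.5, 0.2, -3.8]
grip_width: 0.0124
finger_force: 81.4
```

Emit:
servo_tool --pt "0.5 0.4 0 0 0 0 0" --pt "0.5 1 0 0 0 0 0" --pt "0.5 1.6 0 0 0 0 0" --pt "0.5 2.2 0 0 0 0 0" --pt "0.5 2.6 0 0 0 0 0" --pt "0.5 2.9 0 0 0 0 0" --pt "0.5 3.2 0 0 0 0 0" --pt "0.5 3.5 0 0 0 0 0" --pt "0.5 3.7 0 0 0 0 0" --pt "0.5 3.7 0 0 0 0 0"

```text
clock: 16.75
position: [0.5721, -0.3301, 0.123]
tool_rot: [-3.142, 0.0, -0.138]
force: [-1.9, 0.2, -3.3]
grip_width: 0.0126
finger_force: 81.5
```

```bash
python3 - <<'E'
from h import *
F=[]
for i in range(20):
    f=grab('scene'); F.append(bot.observe()['force'])
bar(f,'S'); rel(.57,-.33,.123,-.138); print(np.mean(F,0).round(2)); d=grab('side')
cv2.imwrite('pics/p5.png',np.hstack([cv2.resize(f['frame'][150:230,190:270],(400,400),interpolation=2),cv2.resize(d['frame'][100:180,310:390],(400,400),interpolation=2)]))
E
```

```text
S 396 mean along 0.646 across -0.2703 0.06
t 17.75 pos [ 0.5722 -0.3301  0.1231] rpy [ 3.142  0.    -0.138] w 0.013 F [-1.6  0.7 -4. ]
cm [-0.21  0.02  0.01] deg [0. 0. 0.]
[-1.62  0.39 -4.04]
```

View pics/p5.png

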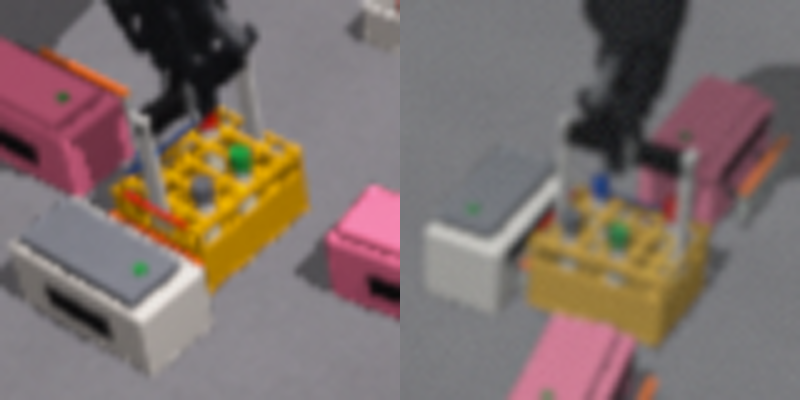

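The red end is square on the bar at about 1.65 N, which is roughly 6.6 mm, and has been held for over 1 s. I'll hold a little longer, then retreat and lift.

Emit:
servo_tool --pt "0.5 0.05 0 0 0 0 0" --pt "0.5 0.05 0 0 0 0 0" --pt "0.5 0.05 0 0 0 0 0"

```text
clock: 18.1
position: [0.5727, -0.3302, 0.1231]
tool_rot: [3.142, -0.0, -0.138]
force: [-1.4, 0.2, -3.1]
grip_width: 0.0125
finger_force: 81.3
```

Emit:
servo_tool --pt "0.5 -0.5 0 0 0 0 0" --pt "0.5 -1.5 0 0 0 0 0" --pt "0.5 -3 0 -1 0 0 0" --pt "0.5 -4.5 0 -3 0 0 0" --pt "0.5 -5.5 0 -6 0 0 0" --pt "0.5 -6 0 -9 0 0 0" --pt "0.5 -6 0 -11.5 0 0 0" --pt "0.5 -6 0 -13 0 0 0" --pt "0.5 -6 0 -13.5 0 0 0" --pt "0.5 -6 0 -13.5 0 0 0"

```text
clock: 19.1
position: [0.513, -0.3219, 0.2584]
tool_rot: [3.141, -0.001, -0.138]
force: [0.1, -0.3, -5.5]
grip_width: 0.0128
finger_force: 81.3
```

```bash
python3 - <<'E'
from h import *
rel(.565,.298,.257,.4)
print(bot.observe()['qpos'].round(2))
E
```

```text
t 19.1 pos [ 0.513  -0.3219  0.2584] rpy [ 3.141e+00 -1.000e-03 -1.380e-01] w 0.013 F [ 0.1 -0.3 -5.5]
cm [ -3.37 -62.12   0.12] deg [  0.   -0.  -30.8]
[ 0.42  0.46  0.06  1.63 -0.03  1.05 -1.22]
```

Emit:
servo_tool --pt "0.5 0 -1 0 0 0 -1" --pt "0.5 -0.2 -3.5 0 0 0 -3" --pt "0.5 -0.5 -7 0 0 0 -5" --pt "0.5 -0.8 -11 0 0 0 -8" --pt "0.5 -1 -15 0 0 0 -11" --pt "0.5 -1.2 -19 0 0 0 -14" --pt "0.5 -1.5 -23 0 0 0 -17" --pt "0.5 -1.7 -27 0 0 0 -20" --pt "0.5 -1.9 -30 0 0 0 -22" --pt "0.5 -2 -31 0 0 0 -22"

```text
clock: 20.1
position: [0.5354, -0.0078, 0.2571]
tool_rot: [-3.14, 0.001, 0.253]
force: [-0.8, -0.3, -4.8]
grip_width: 0.0125
finger_force: 81.4
```

```bash
python3 - <<'E'
from h import *
rel(.565,.298,.257,.4)
E
```

```text
t 20.1 pos [ 0.5354 -0.0078  0.2571] rpy [-3.14e+00  1.00e-03  2.53e-01] w 0.012 F [-0.8 -0.3 -4.8]
cm [ 10.51 -28.87   0.05] deg [-0.1  0.  -8.4]
```

Emit:
servo_tool --pt "0.5 0.4 -1 0 0 0 -1" --pt "0.5 1.3 -3.5 0 0 0 -2" --pt "0.5 2.6 -7 0 0 0 -4" --pt "0.5 4 -11 0 0 0 -6" --pt "0.5 5.5 -15 0 0 0 -8" --pt "0.5 7 -19 0 0 0 -8" --pt "0.5 8.4 -23 0 0 0 -8" --pt "0.5 9.5 -26 1 0 0 -8" --pt "0.5 10.2 -28 2 0 0 -8" --pt "0.5 10.5 -28.8 2.8 0 0 -8"

```text
clock: 21.1
position: [0.5671, 0.2946, 0.2286]
tool_rot: [-3.141, 0.001, 0.388]
force: [-0.1, -0.7, -3.5]
grip_width: 0.0127
finger_force: 81.3
```

Emit:
servo_tool --pt "0.5 0 0 0 0 0 0" --pt "0.5 0 0 0 0 0 0" --pt "0.5 0 0 0 0 0 0" --pt "0.5 0 0 0 0 0 0" --pt "0.5 0 0 0 0 0 0"

```text
clock: 21.6
position: [0.5679, 0.2922, 0.2306]
tool_rot: [3.142, -0.001, 0.385]
force: [-0.5, 1.1, -4.0]
grip_width: 0.0129
finger_force: 81.4
```

```bash
python3 - <<'E'
from h import *
rel(.565,.298,.228,.4)
f=grab('scene');d=grab('side')
cv2.imwrite('pics/p6.png',np.hstack([cv2.resize(f['frame'][170:290,330:450],(400,400),interpolation=2),cv2.resize(d['frame'][190:310,230:350],(400,400),interpolation=2)]))
E
```

```text
t 21.6 pos [0.5679 0.2922 0.2306] rpy [ 3.142e+00 -1.000e-03  3.850e-01] w 0.013 F [-0.5  1.1 -4. ]
cm [-0.06 -0.64  0.26] deg [ 0.  -0.  -0.9]
```

View pics/p6.png

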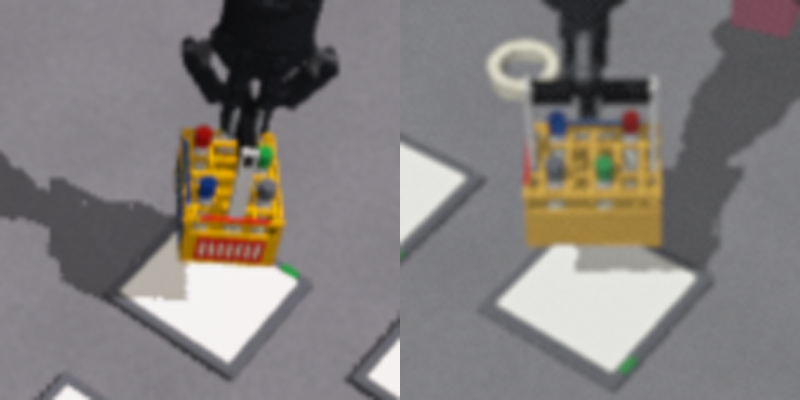

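The rack hangs level over the nearest panel with all its tubes in place. A 6 mm correction centres it, then I hand in.

Emit:
servo_tool --pt "0.5 0 -0.3 0.1 0 0 0" --pt "0.5 0 -0.6 0.2 0 0 0" --pt "0.5 0 -0.6 0.2 0 0 0" --pt "0.5 0 -0.6 0.2 0 0 0" --pt "0.5 0 -0.6 0.2 0 0 0" --pt "0.5 0 -0.6 0.2 0 0 0" --pt "0.5 0 -0.6 0.2 0 0 0" --pt "0.5 0 -0.6 0.2 0 0 0"

```text
clock: 22.5
position: [0.5654, 0.2983, 0.2281]
tool_rot: [3.142, 0.0, 0.386]
force: [-0.4, 0.4, -3.6]
grip_width: 0.0128
finger_force: 81.4
```

```bash
python3 -c "
from h import *
rel(.565,.298,.228,.4); print(bot.job_done())"
```

```text
t 22.5 pos [0.5654 0.2983 0.2281] rpy [3.142 0.    0.386] w 0.013 F [-0.4  0.4 -3.6]
cm [-0.05  0.01  0.01] deg [ 0.   0.  -0.8]
the job is handed in; nothing more can be done
None
```

The job is handed in at 22.5 s, verdict not shown: by my measurements both labels were pressed about 6.6 mm in for about a second each, and the rack is held level and centred about 10 cm above the nearest panel.

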